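# Close and latch the carriage of a bench tester

### The job

Get the small bench tester ready for a run: push its carriage in against the head, drop the draw latch's wire loop over the keeper on the carriage, and press the latch lever right down over centre so that it lies flat and holds the carriage in. Push the parts rather than force them, and leave the weights, tools and other things around it where they are.

Things in the scene. Friction and masses are not known exactly. Their poses are not given: they have to be found in the camera images.
- tester: Low bench tester, fixed: base 445 x 150 x 16 mm; at one end a white head 150 wide, its deck 70 mm above the bench, from x = -0.14 to 0.04, with a screen tower 136 high behind it. Origin on the bench under the latch pivot; x runs along the slide from latch to keeper, y across, z up. The draw latch (steel lever, wire loop) stands mid-deck at y = 0.
- pivot (a point): Lever pivot, 92 mm above the tester's origin; axis along the tester's y. Its brackets are 42 mm wide and reach 16 mm above it. Closing the lever draws the hooked loop's bar about 30 mm towards -x and the carriage to about 0.004; dead centre is near lever = 0.3, past it the latch holds itself shut.
- carriage (a joint): How far (m) the dark grey carriage (110 long, 120 wide, deck 70 mm above the bench) stands out along the tester's +x; 0 is against the head. Friction 6.5 N; a spring (200 N/m, neutral at 0.045) pushes it out near home: pushing it to 0 takes about 15 N, and let go there it comes back to about 0.012 and stays. The loop reaches the keeper only if this is under about 0.020. Starts 0.032 to 0.070.
- push_plate (a point): Centre of the outer (+x) face of the carriage's upright steel push plate, 70 mm above the bench, at tester x = 0.158 + carriage. Plate 70 wide, from 20 to 102 mm above the bench; push it along the tester's -x. A chuck block (92 mm high) stands just behind it.
- keeper (a point): Keeper on the carriage deck: steel post 30 wide, 10 thick, with a lip. This point is at the foot of its far (+x) face, on the deck, at tester x = 0.061 + carriage; axes as the tester's. The lip overhangs that face by 7 mm, underside 21 mm and top 26 mm above the deck. The loop's bar goes down past the lip on the +x side and is then drawn under it.
- lever (a joint): Lever angle (rad): 0 closed, level, pointing along the tester's -x; pi/2 upright; 2.0 (stop) fully forward, leaning towards the keeper. Friction 0.18 N m holds it where left. Tip at pivot + 0.087*(-cos, sin) in the tester's x, z. Outer 45 mm is a paddle 34 wide, 12 thick; the rest 26 wide, 10 thick. Starts 0.9 to 1.4.
- lever_tip (a point): Middle of the lever's free end.
- loop (a joint): Angle (rad) of the loop on the lever. Elevation of the loop from the tester's +x, up and then back, = loop - lever. Its pin is at pivot + 0.032*(-cos(lever-0.21), sin(lever-0.21)) in x, z. Starts leaning back on its stop (4.01, i.e. 0.87 behind the lever). Light friction: it stays near upright and falls forward by its weight once the elevation is under about 1.05.
- loop_bar (a point): Middle of the loop's end bar, 100 mm from the loop's pin. Loop of round steel 7 mm thick, 59 mm wide outside, 45 inside; the lever passes through it. With the lever fully forward, the falling loop drops its bar past the lip of a carriage standing at 0.012; with the lever farther back it falls short.
- weight_a: Bystander: steel knobbed test weight, 28 mm across, 50 high, standing on the head beside the latch; origin at its underside
- weight_b: Bystander: brass knobbed test weight, 26 mm across, 44 high, standing on the head on the latch's other side; origin at its underside
- chuck_key: Bystander: T-shaped dark steel chuck key lying on the bench, 95 x 90 x 16 mm
- spanner: Bystander: open-ended spanner lying on the bench, 150 mm long
- oil_bottle: Bystander: bottle standing on the bench, 48 mm across, 130 high; origin at its underside
- blank_tray: Bystander: shallow aluminium tray of drill blanks, 120 x 85 x 22 mm; origin under its centre
- gauge_case: Bystander: wooden case 100 x 60 x 30 mm; origin under its centre

How it is judged:
By the outcome, as a careful person would: the job done as asked, in the order asked, and still so for the second after the job is handed in, with the robot touching nothing.
It also fails if it takes over 58 s, if anything falls off the work surface, if the arm or the gripper's body presses on something with over 40 N, if the wrist force passes 120 N, or if a joint passes its speed limit or range.

### The arm

A 6-joint arm with a two-finger parallel gripper is mounted at the origin on the work surface. World frame = base frame: x ahead of the robot, y to its left, z up, the work surface at z = 0. Lengths are in m, angles in rad, forces in N, time in s.
With the tool pointing down it reaches from about 0.225 to 0.725 m from the base axis. Payload 3.1 kg.
Tool frame: the origin (TCP) lies midway between the tips of the shut fingers; the grasp point (between the pads) lies 19 mm behind it (tcp_to_grasp is the distance from the TCP to the grasp point, in m); z points along the fingers, y is the direction in which the jaws open and shut (so a half turn about z gives the same grasp; the last joint's range is limited). The gripper opens to 85 mm and grips with 20 to 120 N. Pads are 22 mm wide; open, the fingers measure 114 mm over their backs; the gripper's body (76 mm by 85 mm) begins 54 mm behind the grasp point. The pads swing forward as they close: fully open they stand 13 mm farther back than shut.
Start: joints at [1.14, 0.048, 0.099, 1.622, 0, 1.443], TCP at [0.157, 0.501, 0.231] pointing down, gripper open.
Joint ranges: [-2.91, 2.91], [-0.99, 1.94], [-1.21, 1.42], [-2.12, 2.29], [-1.49, 1.47], [-3.14, 3.14]. Speed limits (rad/s): [2.79, 2.79, 3.14, 3.14, 3.14, 3.14].

### API

Orientations are given as a 3x3 rotation matrix whose columns are the frame's x, y, z axes.
In Python, from rig import * gives the robot as it stands.
- The arm moves only by the tool send_rows, never from a script. Its argument "series" is a list of rows, each an object of numbers: "x", "y", "z": the shift along the world's x, y, z in units of 25 mm (1.0 is 25 mm); "rx", "ry", "rz": the turn, a rotation vector about the world's x, y, z in degrees; "gripper": the opening, from 0 (shut) to 1 (fully open). A call has 1 to 5 rows; each row is the pose to reach, as a shift and turn from the pose commanded when the call began; what a row does not reach only later rows make up. A row lasts 1/10 s, in which the tool goes at most 50 mm and 8.59 degrees, less where a joint would pass 70% of its speed; a pose out of reach is approached as far as the arm can. A call with a gripper value outside its range is refused whole. The fingers move at their own pace and stop on an object; the grip force is fixed at half the most. Time passes only in rows, so rows that repeat a pose let the fingers close. It gives the time, the measured TCP pose, the force and the opening at its end, in the units of the state.
- get_obs(): the state, without advancing time (a new reading comes with each control period).
- capture(name): name is "scene" or "top"; returns (picture, depth): 384x512x3 uint8, red, green, blue; 384x512 float32, m along the optical axis (not along the pixel's ray), 0 where there is no reading.
- camera_info(name): a dict with "vertical_fov" (degrees; the focal length in pixels is half the picture's height over the tangent of half this angle, whatever the lens; pixels are square), "cx", "cy" (the principal point, pixels), "xyz" and "orientation" of the camera in the world. Camera axes: x right, y down, z forward; pixel columns grow to the right and rows downward; lengths in m; the calibration is good to about 2 mm. A picture is of the moment at which its call begins. camera_info takes no time and is no camera call.
- close_job(): hands the job in, once; it reports no verdict.
The state is a dict: "t": time; "qpos": joint angles; "joint_velocities": joint speeds; "joint_efforts": joint torques, N m; "tcp_pos": TCP position; "eef_rot": TCP orientation; "wrist_force": force on the tool from outside, world axes, zero at the start; "ft_torque": the same for the moment, N m; "width": finger opening in m.
Only numpy, scipy, OpenCV 4.12 (cv2) and the standard library are available. Lean on these libraries where they do the work, as an engineer would, in place of code of your own. Each camera call takes 0.05 s, during which the arm holds its last target.

## Working session

There is one attempt and no reset: what is moved stays moved. The work goes in short steps, Python scripts to look and compute and a tool call to move; the robot and the scene stay as the last step left them, time stands still between calls to the robot, and variables do not carry over. Pictures are saved under pics/ and viewed, and the job is handed in when it is done.

Besides the shell and the picture viewer there is one more tool, called as name([rows], argument=value, ...), one row to a line, values as JSON. send_rows: Moves the arm, as the interface text tells. Its arguments: {"type":"object","properties":{"series":{"type":"array","items":{"type":"object","properties":{"x":{"type":"number"},"y":{"type":"number"},"z":{"type":"number"},"rx":{"type":"number"},"ry":{"type":"number"},"rz":{"type":"number"},"gripper":{"type":"number"}}}}},"required":["series"]}

```bash
mkdir -p pics; ls
cat > h.py <<'E'
from rig import *
import numpy as np, cv2
def K(n):
    c=camera_info(n); f=192/np.tan(np.radians(c["vertical_fov"])/2); return f,c["cx"],c["cy"],np.array(c["xyz"]),np.array(c["orientation"]).reshape(3,3)
def pts(n,d):
    f,cx,cy,t,R=K(n); v,u=np.mgrid[0:384,0:512]
    P=np.stack([(u-cx)/f*d,(v-cy)/f*d,d],-1); return P@R.T+t
def proj(n,p):
    f,cx,cy,t,R=K(n); q=(np.asarray(p)-t)@R; return np.array([cx+f*q[...,0]/q[...,2],cy+f*q[...,1]/q[...,2]]).T
def save(n,name,scale=1.5):
    im,d=capture(n); cv2.imwrite(f"pics/{name}.png",cv2.resize(im[:,:,::-1],None,fx=scale,fy=scale,interpolation=cv2.INTER_CUBIC)); np.savez(f"pics/{name}.npz",im=im,d=d); return im,d
E
python3 - <<'E'
from h import *
o=get_obs(); print(o)
for n in("scene","top"):
    print(n,camera_info(n)); im,d=save(n,n+"0")
E
```

```text
pics
{'t': 0.0, 'qpos': array([ 1.14017912e+00,  4.87340100e-02,  9.75905714e-02,  1.62200589e+00,
       -1.72885415e-05,  1.44300766e+00]), 'joint_velocities': array([ 5.20886317e-04,  2.52562113e-04,  5.06978932e-04, -1.12461610e-05,
       -1.54925715e-03, -1.09876196e-03]), 'joint_efforts': array([-6.60170754e-04, -3.38781774e+01,  3.20014000e+01,  2.03518895e-02,
       -3.95470988e-04, -2.77944707e-06]), 'tcp_pos': array([0.15631865, 0.50054316, 0.23012223]), 'eef_rot': array([[-9.54496647e-01,  2.98220079e-01, -9.66508274e-04],
       [ 2.98221512e-01,  9.54494278e-01, -2.14541091e-03],
       [ 2.82722006e-04, -2.33602108e-03, -9.99997232e-01]]), 'wrist_force': array([0.16768153, 0.90725923, 0.82586326]), 'ft_torque': array([-0.01237341, -0.04533467, -0.01242644]), 'width': 0.08524941380384578}
scene {'vertical_fov': 48.07803165276447, 'cx': 249.3934111671788, 'cy': 191.60276985375933, 'xyz': array([ 1.10804436, -0.23517431,  0.49249762]), 'orientation': array([[ 0.36217195,  0.56219864, -0.74348111],
       [ 0.93209705, -0.22285032,  0.28553955],
       [-0.00515506, -0.79641096, -0.60473383]])}
top {'vertical_fov': 50.01218076563638, 'cx': 252.1550055321568, 'cy': 188.85145110471188, 'xyz': array([ 0.43591714, -0.01637792,  0.86910392]), 'orientation': array([[-0.02624329, -0.9829328 ,  0.18208347],
       [-0.99943072,  0.02966169,  0.0160756 ],
       [-0.02120214, -0.18155794, -0.98315166]])}
```

View pics/scene0.png

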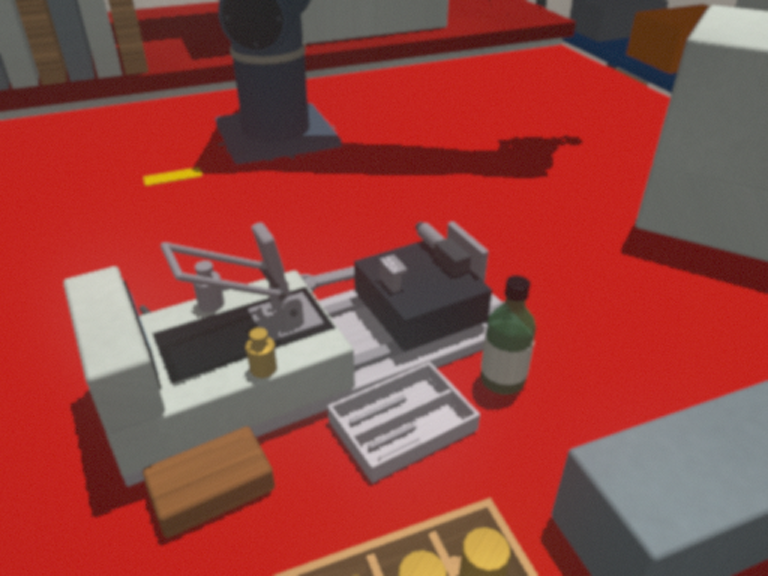

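View pics/top0.png

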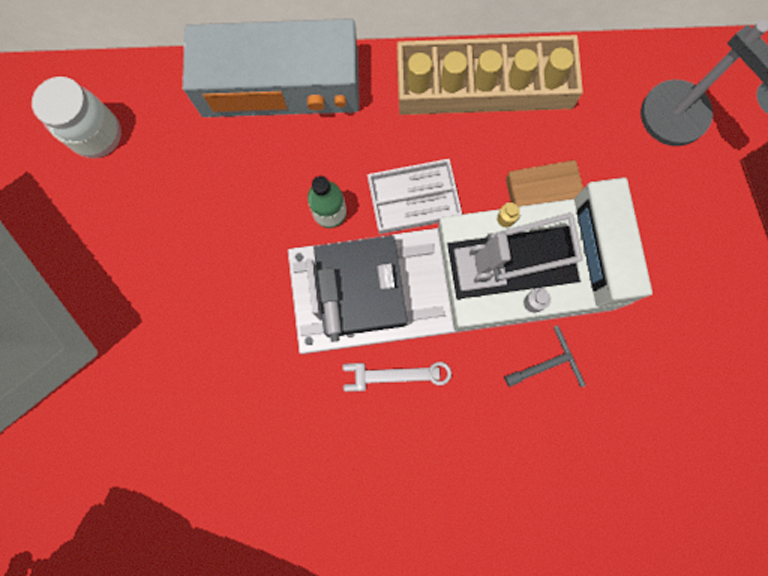

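Run:
```python
from h import *
z=np.load("pics/top0.npz"); im,d=z["im"],z["d"]; P=pts("top",d)
hsv=cv2.cvtColor(im,cv2.COLOR_RGB2HSV)
notred=((hsv[...,1]<110))&(d>0)
box=np.zeros_like(notred); box[100:250,180:450]=1
m=notred&box
for lo,hi,name in((.010,.022,"base"),(.062,.078,"deck"),(.128,.145,"tower")):
    k=(m&(P[...,2]>lo)&(P[...,2]<hi)).astype(np.uint8)
    if name=="deck": kk={"headdeck":k&(hsv[...,2]>140),"carr":k&(hsv[...,2]<110)&(np.arange(512)[None]<285)}
    else: kk={name:k}
    for n,q in kk.items():
        q=cv2.morphologyEx(q.astype(np.uint8),cv2.MORPH_OPEN,np.ones((3,3)))
        c,_=cv2.findContours(q,0,2); c=max(c,key=cv2.contourArea)
        r=P[q>0]; mr=cv2.minAreaRect(r[:,:2].astype(np.float32)*1000)
        cc=c[:,0]; w=P[cc[:,1],cc[:,0],:2].astype(np.float32)*1000
        print(n,q.sum(),r[:,2].mean(),"all",mr,"contour",cv2.minAreaRect(w)); print(cv2.boxPoints(cv2.minAreaRect(w)).round(1).tolist())
# table height
t=P[300:340,150:400]; print("table z",np.median(t[...,2]),t[...,2].std())
```

```text
base 3152 0.01568317983718239 all ((562.6724243164062, -36.218994140625), (365.61358642578125, 310.3367614746094), 30.82509422302246) contour ((586.7000732421875, 9.973037719726562), (150.27725219726562, 215.36227416992188), 6.345358848571777)
[[500.1000061035156, 108.69999694824219], [523.9000244140625, -105.4000015258789], [673.2999877929688, -88.69999694824219], [649.5, 125.30000305175781]]
headdeck 3038 0.06983563600400111 all ((608.6436767578125, -186.49127197265625), (150.2417449951172, 182.26980590820312), 6.400680065155029) contour ((566.2119750976562, -190.7686309814453), (64.94612884521484, 181.35934448242188), 6.46162748336792)
[[523.7000122070312, -104.30000305175781], [544.2000122070312, -284.5], [608.7000122070312, -277.20001220703125], [588.2999877929688, -97.0]]
carr 1880 0.0696623981660396 all ((606.5957641601562, 16.85540008544922), (135.16842651367188, 127.3455581665039), 76.2767333984375) contour ((587.3190307617188, 21.86669158935547), (111.07855224609375, 110.01404571533203), 6.368930339813232)
[[526.0, 70.4000015258789], [538.2000122070312, -39.0], [648.5999755859375, -26.600000381469727], [636.4000244140625, 82.69999694824219]]
tower 2394 0.13512010818376696 all ((627.6726684570312, -128.10655212402344), (409.5332336425781, 153.77545166015625), 87.90705108642578) contour ((621.2408447265625, -298.0157165527344), (149.92581176757812, 51.70035934448242), 6.264241695404053)
[[543.9000244140625, -280.5], [549.5, -331.8999938964844], [698.5999755859375, -315.5], [692.9000244140625, -264.1000061035156]]
table z -9.576265363936409e-05 0.05350169767553774
```

```bash
cat >> h.py <<'E'
ex=np.array([-.111,.9938,0]); ey=np.array([-.9938,-.111,0]); O=np.array([.603,-.1368,0])
def T(P): q=P-O; return np.stack([q@ex,q@ey,q[...,2]],-1)
def W(p): return O+p[0]*ex+p[1]*ey+np.array([0,0,p[2]])
E
python3 - <<'E'
from h import *
for n in("scene","top"):
    z=np.load(f"pics/{n}0.npz"); im,d=z["im"],z["d"]; Q=T(pts(n,d)); Q[d==0]=9
    print(n)
    # side-view plot
    img=np.full((500,760,3),255,np.uint8)
    m=(abs(Q[...,1])<.032)&(Q[...,2]>.05)&(Q[...,0]>-.2)&(Q[...,0]<.27)
    for (x,y,zz),c in zip(Q[m],im[m]):
        cv2.circle(img,(int((x+.2)*1600),int(480-(zz-.05)*2000)),2,tuple(int(v) for v in c[::-1]),-1)
    for x in np.arange(-.2,.27,.05): cv2.putText(img,f"{x:.2f}",(int((x+.2)*1600),495),0,.4,(0,0,255)); cv2.line(img,(int((x+.2)*1600),0),(int((x+.2)*1600),480),(200,200,255),1)
    for x in np.arange(.05,.28,.05): cv2.putText(img,f"{x:.2f}",(0,int(480-(x-.05)*2000)),0,.4,(0,0,255))
    cv2.imwrite(f"pics/side_{n}.png",img)
    # keeper & plate
    k=(abs(Q[...,1])<.012)&(Q[...,2]>.092)&(Q[...,2]<.099)&(Q[...,0]>.08)&(Q[...,0]<.19); print("keeper top x",Q[k][:,0].min(),Q[k][:,0].max(),k.sum())
    k=(abs(Q[...,1])<.034)&(Q[...,2]>.097)&(Q[...,2]<.106)&(Q[...,0]>.18)&(Q[...,0]<.25); print("plate top",np.percentile(Q[k],[2,98],axis=0),k.sum())
E
```

```text
scene
keeper top x 0.1146691569950747 0.1897848298931053 111
plate top [[ 0.21350243 -0.03301896  0.09722265]
 [ 0.22199656  0.03272521  0.103071  ]] 164
top
keeper top x 0.11543358701014386 0.1899212060430917 111
plate top [[ 0.21433246 -0.03258335  0.09834812]
 [ 0.222215    0.03277586  0.10432627]] 156
```

View pics/side_scene.png

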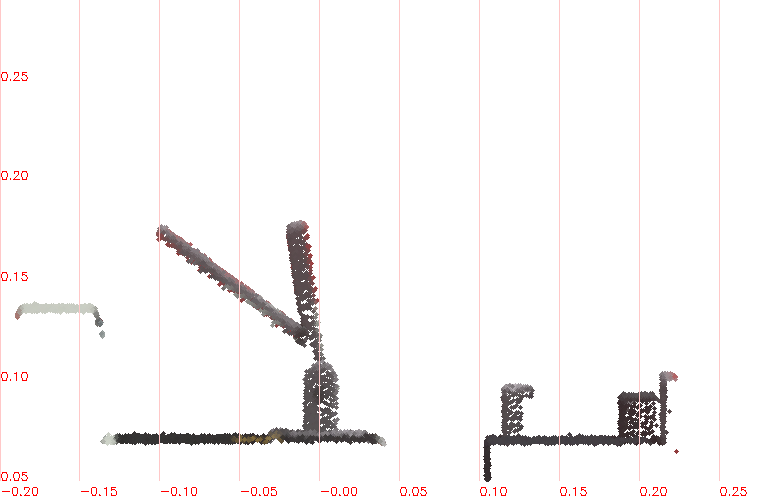

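View pics/side_top.png

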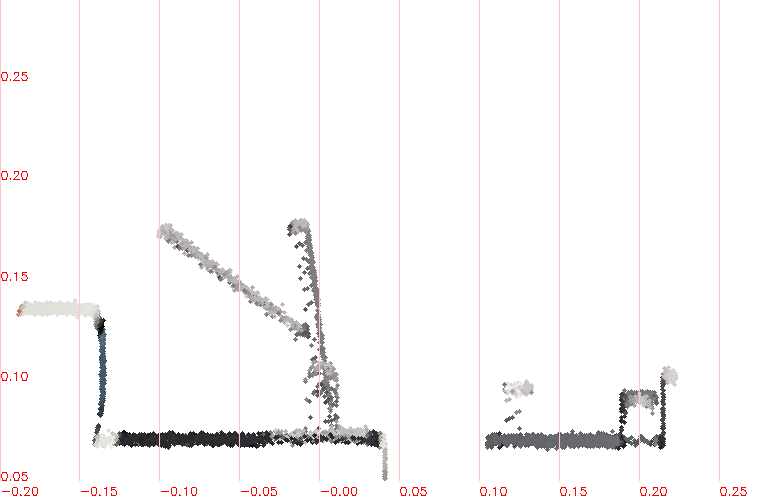

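Run:
```python
from h import *
z=np.load("pics/scene0.npz"); im,d=z["im"],z["d"]; Q=T(pts("scene",d)); Q[d==0]=9
m=(Q[...,2]>.03)&(abs(Q[...,0]-.2)<.15)&(Q[...,1]<-.07)&(Q[...,1]>-.2)
print("bottle",np.percentile(Q[m],[2,98],axis=0))
m=(Q[...,2]>.1)&(Q[...,2]<.2)&(abs(Q[...,0]-.2)<.15)&(Q[...,1]<-.07)&(Q[...,1]>-.2)
print("bottle",np.percentile(Q[m],[2,98],axis=0))
o=get_obs(); p=o["tcp_pos"]; print(T(p))
for q in((.29,0,.2),(.29,0,.075),(.245,0,.075),(.18,0,.075)): print(q,W(q),(W(q)-p)/.025)
```

```text
bottle [[ 0.16551136 -0.14551766  0.03222747]
 [ 0.20254843 -0.11015814  0.13011377]]
bottle [[ 0.17827711 -0.13283835  0.10070536]
 [ 0.19857659 -0.11321452  0.13062725]]
[0.68303468 0.37312758 0.23024919]
(0.29, 0, 0.2) [0.57081  0.151402 0.2     ] [ 16.57836606 -13.96826222  -1.20996769]
(0.29, 0, 0.075) [0.57081  0.151402 0.075   ] [ 16.57836606 -13.96826222  -6.20996769]
(0.245, 0, 0.075) [0.575805 0.106681 0.075   ] [ 16.77816606 -15.75710222  -6.20996769]
(0.18, 0, 0.075) [0.58302  0.042084 0.075   ] [ 17.06676606 -18.34098222  -6.20996769]
```

Run:
```python
from h import *
for n in("scene","top"):
    z=np.load(f"pics/{n}0.npz"); im,d=z["im"],z["d"]; P=pts(n,d); P[d==0]=-9
    m=(P[...,2]>.04)&(P[...,1]>.2)&(P[...,0]>.05)&(P[...,2]<.6)
    print(n,m.sum(),np.percentile(P[m],[1,50,99],axis=0).round(3).tolist())
    m2=m&(P[...,2]>.1); 
    if m2.sum(): print(cv2.boxPoints(cv2.minAreaRect(P[m2][:,:2].astype(np.float32))))
```

```text
scene 9524 [[0.438, 0.215, 0.043], [0.552, 0.435, 0.161], [0.862, 0.539, 0.265]]
[[0.39952374 0.53210855]
 [0.51010275 0.3892347 ]
 [0.620013   0.4743011 ]
 [0.509434   0.617175  ]]
top 6949 [[0.439, 0.203, 0.041], [0.621, 0.409, 0.091], [0.953, 0.501, 0.209]]
[[0.44774112 0.39672205]
 [0.8730281  0.3819082 ]
 [0.8762518  0.47445777]
 [0.45096487 0.4892716 ]]
```

send_rows([
  {"x": 0.8, "y": -1.4, "z": 0, "rz": 4.7, "gripper": 0},
  {"x": 1.8, "y": -3.0, "z": 0, "rz": 9.5, "gripper": 0},
  {"x": 2.8, "y": -4.7, "z": 0, "rz": 14.2, "gripper": 0},
  {"x": 3.8, "y": -6.4, "z": 0, "rz": 19, "gripper": 0},
  {"x": 4.8, "y": -8.0, "z": 0, "rz": 23.7, "gripper": 0},
])

```text
invalid input at $.series[0]: expected keys x, y, z, rx, ry, rz, gripper
```

send_rows([
  {"x": 1.7, "y": -0.8, "z": -0.1, "gripper": 0},
  {"x": 3.5, "y": -1.5, "z": -0.3, "gripper": 0},
  {"x": 5.3, "y": -2.3, "z": -0.6, "gripper": 0},
  {"x": 7.1, "y": -3.0, "z": -0.9, "gripper": 0},
  {"x": 8.9, "y": -3.7, "z": -1.2, "gripper": 0},
])

```text
invalid input at $.series[0]: expected keys x, y, z, rx, ry, rz, gripper
```

```bash
cat >> h.py <<'E'
def st():
    o=get_obs(); p=o["tcp_pos"]; R=o["eef_rot"]; f=o["wrist_force"]
    print("t",round(o["t"],2),"W",p.round(4),"T",T(p).round(4),"yaw_y",np.degrees(np.arctan2(R[1,1],R[0,1])).round(1),"zax",R[:,2].round(3),"F tester",np.round([f@ex,f@ey,f[2]],1),"w",round(o["width"],4)); return o
def go(q):
    o=get_obs(); print(q,((W(q)-o["tcp_pos"])/.025).round(2))
E
python3 - <<'E'
from h import *
st(); go((.285,0,.2)); go((.285,0,.075)); print(get_obs()["qpos"].round(2))
E
```

```text
t 0.1 W [0.1564 0.5006 0.2302] T [0.683  0.3731 0.2302] yaw_y 72.6 zax [-0.001 -0.002 -1.   ] F tester [-0.2 -0.2 -0.8] w 0.0856
(0.285, 0, 0.2) [ 16.6  -14.17  -1.21]
(0.285, 0, 0.075) [ 16.6  -14.17  -6.21]
[1.14 0.05 0.1  1.62 0.   1.44]
```

All keys are needed in each row.

send_rows([
  {"x": 0.8, "y": -1.4, "z": 0, "rx": 0, "ry": 0, "rz": 4.7, "gripper": 0},
  {"x": 1.8, "y": -3.0, "z": 0, "rx": 0, "ry": 0, "rz": 9.5, "gripper": 0},
  {"x": 2.8, "y": -4.7, "z": 0, "rx": 0, "ry": 0, "rz": 14.2, "gripper": 0},
  {"x": 3.8, "y": -6.4, "z": 0, "rx": 0, "ry": 0, "rz": 19, "gripper": 0},
  {"x": 4.8, "y": -8.0, "z": 0, "rx": 0, "ry": 0, "rz": 23.7, "gripper": 0},
])

```text
t: 0.6
tcp_pos: [0.2768, 0.2992, 0.2308]
eef_rot: [[-0.993, -0.115, -0.0], [-0.115, 0.993, -0.001], [0.0, -0.001, -1.0]]
wrist_force: [0.3, 0.6, 0.3]
width: 0.0125
```

send_rows([
  {"x": 1.7, "y": -0.8, "z": -0.1, "rx": 0, "ry": 0, "rz": 0, "gripper": 0},
  {"x": 3.5, "y": -1.5, "z": -0.3, "rx": 0, "ry": 0, "rz": 0, "gripper": 0},
  {"x": 5.3, "y": -2.3, "z": -0.6, "rx": 0, "ry": 0, "rz": 0, "gripper": 0},
  {"x": 7.1, "y": -3.0, "z": -0.9, "rx": 0, "ry": 0, "rz": 0, "gripper": 0},
  {"x": 8.9, "y": -3.7, "z": -1.2, "rx": 0, "ry": 0, "rz": 0, "gripper": 0},
])

```text
t: 1.1
tcp_pos: [0.5005, 0.2073, 0.2005]
eef_rot: [[-0.994, -0.11, -0.001], [-0.11, 0.994, 0.0], [0.001, 0.0, -1.0]]
wrist_force: [1.1, 0.2, 0.2]
width: 0.0003
```

Run:
```python
from h import *
st(); go((.285,0,.2)); go((.285,0,.075)); print(get_obs()["qpos"].round(2))
```

```text
t 1.1 W [0.5005 0.2073 0.2005] T [0.3534 0.0637 0.2005] yaw_y 96.3 zax [-0.001  0.    -1.   ] F tester [ 0.  -1.2  0.2] w 0.0003
(0.285, 0, 0.2) [ 2.83 -2.44 -0.02]
(0.285, 0, 0.075) [ 2.83 -2.44 -5.02]
[0.27 0.09 0.08 1.56 0.   0.16]
```

send_rows([
  {"x": 1.4, "y": -1.2, "z": 0, "rx": 0, "ry": 0, "rz": 0, "gripper": 0},
  {"x": 2.8, "y": -2.4, "z": -0.2, "rx": 0, "ry": 0, "rz": 0, "gripper": 0},
  {"x": 2.83, "y": -2.4, "z": -2.0, "rx": 0, "ry": 0, "rz": 0, "gripper": 0},
  {"x": 2.83, "y": -2.4, "z": -4.0, "rx": 0, "ry": 0, "rz": 0, "gripper": 0},
  {"x": 2.83, "y": -2.4, "z": -5.0, "rx": 0, "ry": 0, "rz": 0, "gripper": 0},
])

```text
t: 1.6
tcp_pos: [0.5666, 0.1474, 0.0703]
eef_rot: [[-0.994, -0.109, -0.009], [-0.109, 0.994, -0.001], [0.009, -0.0, -1.0]]
wrist_force: [-0.5, 0.0, -1.2]
width: -0.0003
```

Run:
```python
from h import *
st(); go((.24,0,.075)); go((.17,0,.075));
```

```text
t 1.6 W [0.5666 0.1474 0.0703] T [0.2865 0.0046 0.0703] yaw_y 96.3 zax [-0.009 -0.001 -1.   ] F tester [ 0.1  0.5 -1.2] w -0.0003
(0.24, 0, 0.075) [ 0.39 -1.83  0.19]
(0.17, 0, 0.075) [ 0.7  -4.61  0.19]
```

send_rows([
  {"x": 0.25, "y": -0.7, "z": 0, "rx": 0, "ry": 0, "rz": 0, "gripper": 0},
  {"x": 0.32, "y": -1.3, "z": 0, "rx": 0, "ry": 0, "rz": 0, "gripper": 0},
  {"x": 0.36, "y": -1.7, "z": 0, "rx": 0, "ry": 0, "rz": 0, "gripper": 0},
  {"x": 0.4, "y": -2.1, "z": 0, "rx": 0, "ry": 0, "rz": 0, "gripper": 0},
  {"x": 0.45, "y": -2.5, "z": 0, "rx": 0, "ry": 0, "rz": 0, "gripper": 0},
])

```text
t: 2.1
tcp_pos: [0.5814, 0.0873, 0.0774]
eef_rot: [[-0.994, -0.111, 0.001], [-0.111, 0.994, 0.005], [-0.002, 0.004, -1.0]]
wrist_force: [-0.1, 6.2, -0.2]
width: 0.0001
```

Run:
```python
from h import *
st(); go((.17,0,.075)); save("scene","s1")
```

```text
t 2.1 W [0.5814 0.0873 0.0774] T [ 0.2251 -0.0034  0.0774] yaw_y 96.4 zax [ 0.001  0.005 -1.   ] F tester [ 6.2 -0.6 -0.2] w 0.0001
(0.17, 0, 0.075) [ 0.11 -2.21 -0.1 ]
```

View pics/s1.png

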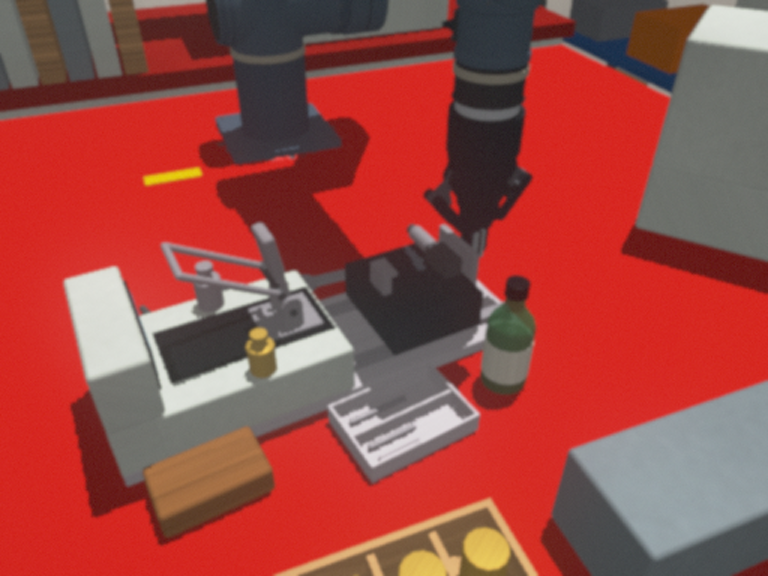

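send_rows([
  {"x": 0.03, "y": -0.4, "z": 0, "rx": 0, "ry": 0, "rz": 0, "gripper": 0},
  {"x": 0.05, "y": -0.8, "z": 0, "rx": 0, "ry": 0, "rz": 0, "gripper": 0},
  {"x": 0.08, "y": -1.2, "z": 0, "rx": 0, "ry": 0, "rz": 0, "gripper": 0},
  {"x": 0.1, "y": -1.5, "z": 0, "rx": 0, "ry": 0, "rz": 0, "gripper": 0},
  {"x": 0.12, "y": -1.8, "z": 0, "rx": 0, "ry": 0, "rz": 0, "gripper": 0},
])

```text
t: 2.65
tcp_pos: [0.5859, 0.0464, 0.0775]
eef_rot: [[-0.993, -0.114, 0.005], [-0.114, 0.993, 0.012], [-0.006, 0.011, -1.0]]
wrist_force: [3.5, 14.5, -1.1]
width: 0.0
```

```bash
cat >> h.py <<'E'
def carr(n):
    im,d=capture(n); Q=T(pts(n,d)); Q[d==0]=9
    # near-head edge of dark carriage deck, away from arm
    hsv=cv2.cvtColor(im,cv2.COLOR_RGB2HSV)
    k=(abs(Q[...,1])<.058)&(abs(Q[...,2]-.07)<.006)&(Q[...,0]>.03)&(Q[...,0]<.25)&(hsv[...,2]<110)
    kp=(abs(Q[...,1])<.012)&(Q[...,2]>.092)&(Q[...,2]<.099)&(Q[...,0]>.045)&(Q[...,0]<.16)
    print(n,"deck near edge",np.percentile(Q[k][:,0],[1,5]).round(4),"-> c",(np.percentile(Q[k][:,0],1)-.04).round(4), "keeper top min x",np.percentile(Q[kp][:,0],[3,97]).round(4) if kp.sum() else None, kp.sum())
E
python3 - <<'E'
from h import *
st(); carr("scene")
E
```

```text
t 2.65 W [0.5859 0.0464 0.0775] T [ 0.1839 -0.0034  0.0775] yaw_y 96.6 zax [ 0.005  0.012 -1.   ] F tester [14.  -5.1 -1.1] w 0.0
scene deck near edge [0.0313 0.0367] -> c -0.0087 keeper top min x [0.0626 0.1543] 164
```

send_rows([
  {"x": 0.0, "y": -0.15, "z": 0, "rx": 0, "ry": 0, "rz": 0, "gripper": 0},
  {"x": 0.02, "y": -0.3, "z": 0, "rx": 0, "ry": 0, "rz": 0, "gripper": 0},
  {"x": 0.03, "y": -0.4, "z": 0, "rx": 0, "ry": 0, "rz": 0, "gripper": 0},
  {"x": 0.03, "y": -0.4, "z": 0, "rx": 0, "ry": 0, "rz": 0, "gripper": 0},
])

```text
t: 3.1
tcp_pos: [0.587, 0.0371, 0.0775]
eef_rot: [[-0.993, -0.115, 0.006], [-0.115, 0.993, 0.012], [-0.007, 0.012, -1.0]]
wrist_force: [3.8, 14.3, -0.7]
width: 0.0002
```

Run:
```python
from h import *
st(); carr("scene")
```

```text
t 3.1 W [0.587  0.0371 0.0775] T [ 0.1746 -0.0034  0.0775] yaw_y 96.6 zax [ 0.006  0.012 -1.   ] F tester [13.8 -5.3 -0.7] w 0.0002
scene deck near edge [0.0313 0.036 ] -> c -0.0087 keeper top min x [0.0535 0.1528] 177
```

send_rows([
  {"x": 0.0, "y": -0.12, "z": 0, "rx": 0, "ry": 0, "rz": 0, "gripper": 0},
  {"x": 0.02, "y": -0.25, "z": 0, "rx": 0, "ry": 0, "rz": 0, "gripper": 0},
  {"x": 0.02, "y": -0.25, "z": 0, "rx": 0, "ry": 0, "rz": 0, "gripper": 0},
])

```text
t: 3.45
tcp_pos: [0.5872, 0.0353, 0.0777]
eef_rot: [[-0.993, -0.117, 0.005], [-0.117, 0.993, 0.022], [-0.008, 0.021, -1.0]]
wrist_force: [2.9, 23.7, -0.3]
width: -0.0
```

Run:
```python
from h import *
st(); carr("scene")
```

```text
t 3.45 W [0.5872 0.0353 0.0777] T [ 0.1728 -0.0034  0.0777] yaw_y 96.7 zax [ 0.005  0.022 -1.   ] F tester [23.2 -5.5 -0.3] w -0.0
scene deck near edge [0.031  0.0361] -> c -0.009 keeper top min x [0.0517 0.1511] 183
```

send_rows([
  {"x": -0.05, "y": 0.4, "z": 0, "rx": 0, "ry": 0, "rz": 0, "gripper": 0},
  {"x": -0.12, "y": 1.1, "z": 0.2, "rx": 0, "ry": 0, "rz": 0, "gripper": 0},
  {"x": -0.15, "y": 1.5, "z": 1.8, "rx": 0, "ry": 0, "rz": 0, "gripper": 0},
  {"x": -0.15, "y": 1.5, "z": 3.7, "rx": 0, "ry": 0, "rz": -8, "gripper": 0},
  {"x": -0.15, "y": 1.0, "z": 5.6, "rx": 0, "ry": 0, "rz": -16, "gripper": 0},
])

```text
t: 4.0
tcp_pos: [0.5806, 0.0511, 0.2179]
eef_rot: [[-0.985, 0.171, -0.001], [0.171, 0.985, -0.001], [0.001, -0.001, -1.0]]
wrist_force: [1.3, 0.6, -0.1]
width: -0.0002
```

Run:
```python
from h import *
st(); carr("scene"); go((-.055,0,.27))
```

```text
t 4.0 W [0.5806 0.0511 0.2179] T [0.1892 0.0014 0.2179] yaw_y 80.2 zax [-0.001 -0.001 -1.   ] F tester [ 0.5 -1.4 -0.1] w -0.0002
scene deck near edge [0.0311 0.0348] -> c -0.0089 keeper top min x [0.0663 0.1574] 166
(-0.055, 0, 0.27) [ 0.97 -9.58  1.65]
```

send_rows([
  {"x": 0.2, "y": -1.6, "z": 0.9, "rx": 0, "ry": 0, "rz": -8, "gripper": 0},
  {"x": 0.4, "y": -3.4, "z": 1.65, "rx": 0, "ry": 0, "rz": -16, "gripper": 0},
  {"x": 0.6, "y": -5.2, "z": 1.65, "rx": 0, "ry": 0, "rz": -24, "gripper": 0},
  {"x": 0.8, "y": -7.0, "z": 1.65, "rx": 0, "ry": 0, "rz": -32, "gripper": 0},
  {"x": 0.9, "y": -8.8, "z": 1.65, "rx": 0, "ry": 0, "rz": -40, "gripper": 0},
])

```text
t: 4.55
tcp_pos: [0.6042, -0.1723, 0.2586]
eef_rot: [[-0.643, 0.766, 0.001], [0.766, 0.643, -0.002], [-0.002, -0.0, -1.0]]
wrist_force: [-0.4, 0.5, -0.4]
width: -0.0004
```

send_rows([
  {"x": 0.07, "y": -0.4, "z": 0, "rx": 0, "ry": 0, "rz": -8, "gripper": 0},
  {"x": 0.07, "y": -0.8, "z": 0, "rx": 0, "ry": 0, "rz": -16, "gripper": 0},
  {"x": 0.07, "y": -0.8, "z": 0, "rx": 0, "ry": 0, "rz": -24, "gripper": 0},
  {"x": 0.07, "y": -0.8, "z": 0, "rx": 0, "ry": 0, "rz": -32, "gripper": 0},
  {"x": 0.07, "y": -0.8, "z": 0, "rx": 0, "ry": 0, "rz": -34, "gripper": 0},
])

```text
t: 5.05
tcp_pos: [0.6056, -0.1908, 0.2581]
eef_rot: [[-0.107, 0.994, -0.0], [0.994, 0.107, -0.002], [-0.002, -0.0, -1.0]]
wrist_force: [-0.1, -0.6, 0.2]
width: 0.0
```

```bash
cat >> h.py <<'E'
def side(n,name):
    im,d=save(n,name); Q=T(pts(n,d)); Q[d==0]=9
    img=np.full((560,760,3),255,np.uint8)
    m=(abs(Q[...,1])<.034)&(Q[...,2]>.05)&(Q[...,0]>-.2)&(Q[...,0]<.27)&(Q[...,2]<.33)
    for (x,y,zz),c in zip(Q[m],im[m]):
        cv2.circle(img,(int((x+.2)*1600),int(540-(zz-.05)*2000)),2,tuple(int(v) for v in c[::-1]),-1)
    for x in np.arange(-.2,.27,.05): cv2.putText(img,f"{x:.2f}",(int((x+.2)*1600),555),0,.4,(0,0,255)); cv2.line(img,(int((x+.2)*1600),0),(int((x+.2)*1600),540),(200,200,255),1)
    for x in np.arange(.05,.32,.05): cv2.putText(img,f"{x:.2f}",(0,int(540-(x-.05)*2000)),0,.4,(0,0,255)); cv2.line(img,(0,int(540-(x-.05)*2000)),(760,int(540-(x-.05)*2000)),(200,200,255),1)
    cv2.imwrite(f"pics/{name}_side.png",img)
E
python3 - <<'E'
from h import *
st(); go((-.052,0,.16)); go((-.04,0,.16)); side("scene","s2")
E
```

```text
t 5.05 W [ 0.6056 -0.1908  0.2581] T [-0.0539  0.0035  0.2581] yaw_y 6.1 zax [-0.    -0.002 -1.   ] F tester [-0.6  0.1  0.2] w 0.0
(-0.052, 0, 0.16) [ 0.13  0.09 -3.92]
(-0.04, 0, 0.16) [ 0.08  0.57 -3.92]
```

View pics/s2_side.png

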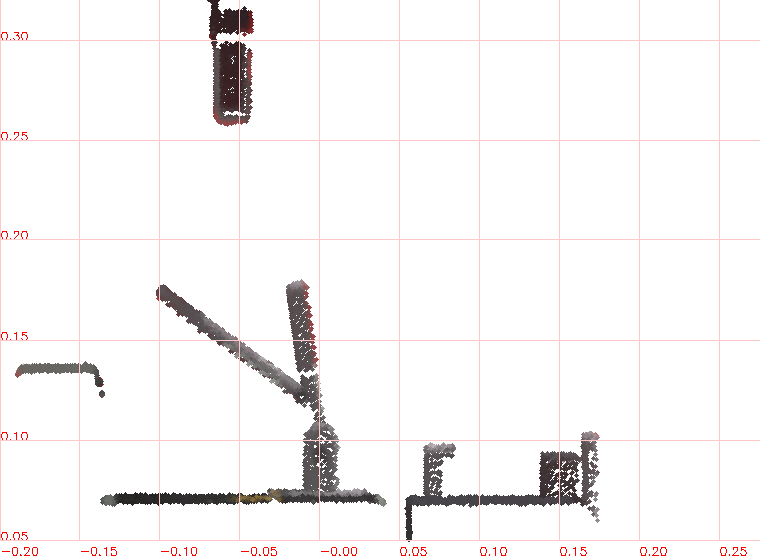

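View pics/s2.png

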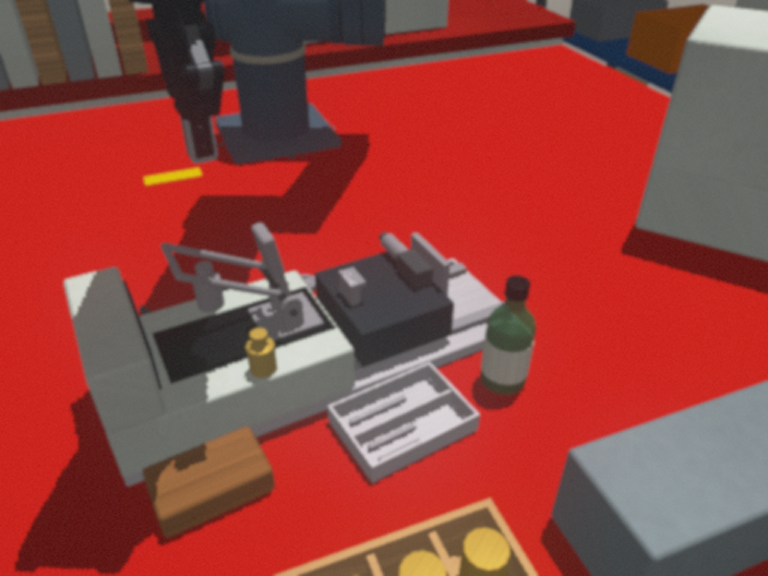

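send_rows([
  {"x": 0.12, "y": 0.1, "z": -1.8, "rx": 0, "ry": 0, "rz": 0, "gripper": 0},
  {"x": 0.12, "y": 0.3, "z": -3.4, "rx": 0, "ry": 0, "rz": 0, "gripper": 0},
  {"x": 0.1, "y": 0.4, "z": -3.95, "rx": 0, "ry": 0, "rz": 0, "gripper": 0},
  {"x": 0.07, "y": 0.7, "z": -3.95, "rx": 0, "ry": 0, "rz": 0, "gripper": 0},
  {"x": 0.04, "y": 1.0, "z": -3.95, "rx": 0, "ry": 0, "rz": 0, "gripper": 0},
])

```text
t: 5.6
tcp_pos: [0.6067, -0.1652, 0.1595]
eef_rot: [[-0.111, 0.994, 0.0], [0.994, 0.111, -0.002], [-0.002, -0.0, -1.0]]
wrist_force: [-0.8, -1.4, -0.5]
width: -0.0002
```

Run:
```python
from h import *
st(); go((.0126,0,.158)); side("scene","s3")
```

```text
t 5.6 W [ 0.6067 -0.1652  0.1595] T [-0.0287 -0.0005  0.1595] yaw_y 6.4 zax [ 0.    -0.002 -1.   ] F tester [-1.3  0.9 -0.5] w -0.0002
(0.0126, 0, 0.158) [-0.2   1.64 -0.06]
```

View pics/s3_side.png

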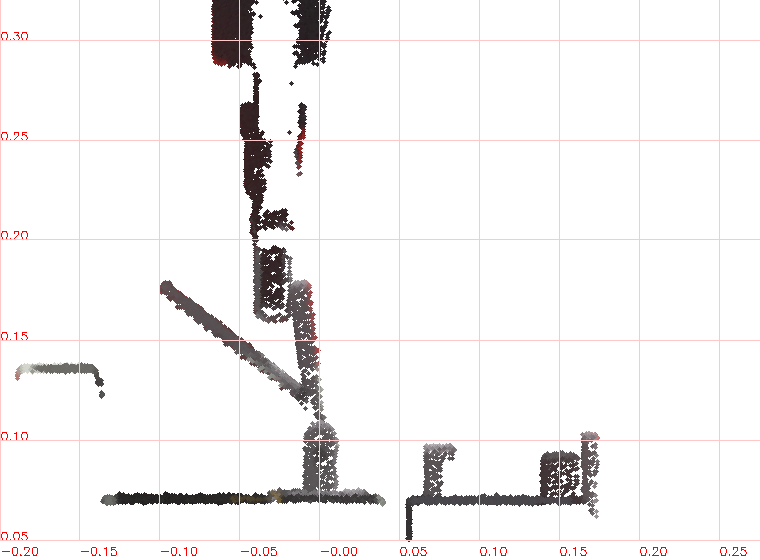

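View pics/s3.png

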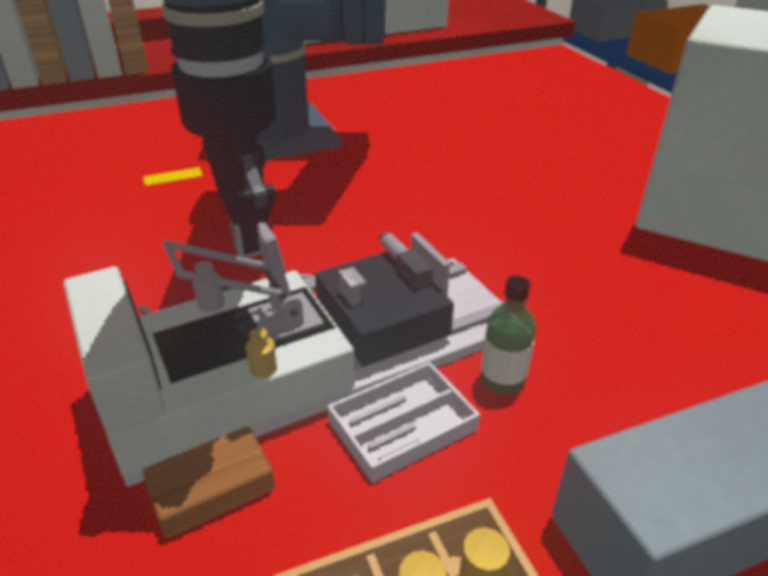

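send_rows([
  {"x": -0.04, "y": 0.3, "z": 0, "rx": 0, "ry": 0, "rz": 0, "gripper": 0},
  {"x": -0.07, "y": 0.6, "z": 0, "rx": 0, "ry": 0, "rz": 0, "gripper": 0},
  {"x": -0.1, "y": 0.9, "z": 0, "rx": 0, "ry": 0, "rz": 0, "gripper": 0},
  {"x": -0.14, "y": 1.2, "z": 0, "rx": 0, "ry": 0, "rz": 0, "gripper": 0},
  {"x": -0.17, "y": 1.5, "z": 0, "rx": 0, "ry": 0, "rz": 0, "gripper": 0},
])

```text
t: 6.15
tcp_pos: [0.6033, -0.1271, 0.1593]
eef_rot: [[-0.111, 0.994, 0.002], [0.994, 0.111, -0.0], [-0.001, 0.002, -1.0]]
wrist_force: [1.3, -3.2, -0.9]
width: -0.0001
```

Run:
```python
from h import *
st(); go((.0126,0,.158)); side("scene","s4")
```

```text
t 6.15 W [ 0.6033 -0.1271  0.1593] T [ 0.0096 -0.0014  0.1593] yaw_y 6.4 zax [ 0.002 -0.    -1.   ] F tester [-3.3 -1.  -0.9] w -0.0001
(0.0126, 0, 0.158) [-0.07  0.11 -0.05]
```

View pics/s4_side.png

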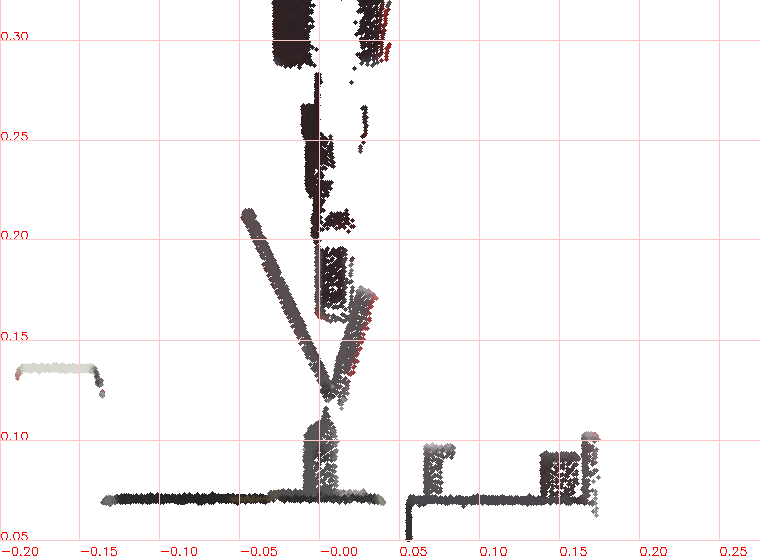

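send_rows([
  {"x": -0.02, "y": 0.15, "z": 0, "rx": 0, "ry": 0, "rz": 0, "gripper": 0},
  {"x": -0.03, "y": 0.3, "z": 0, "rx": 0, "ry": 0, "rz": 0, "gripper": 0},
  {"x": -0.03, "y": 0.3, "z": 0, "rx": 0, "ry": 0, "rz": 0, "gripper": 0},
])

```text
t: 6.5
tcp_pos: [0.6016, -0.1213, 0.1583]
eef_rot: [[-0.11, 0.994, -0.001], [0.994, 0.11, -0.003], [-0.003, -0.001, -1.0]]
wrist_force: [1.4, -5.3, 0.2]
width: -0.0001
```

Run:
```python
from h import *
st(); side("scene","s5")
```

```text
t 6.5 W [ 0.6016 -0.1213  0.1583] T [ 0.0155 -0.0004  0.1583] yaw_y 6.3 zax [-0.001 -0.003 -1.   ] F tester [-5.4 -0.8  0.2] w -0.0001
```

View pics/s5_side.png

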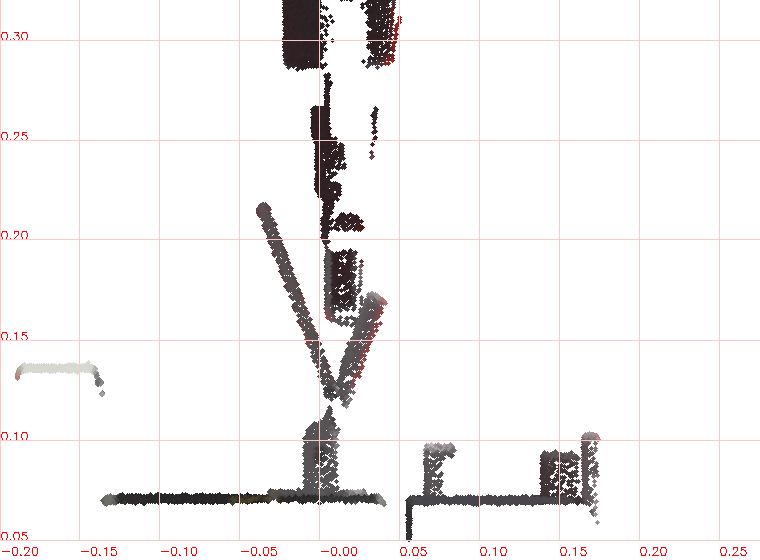

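send_rows([
  {"x": -0.01, "y": 0.1, "z": 0, "rx": 0, "ry": 0, "rz": 0, "gripper": 0},
  {"x": -0.01, "y": 0.1, "z": 0, "rx": 0, "ry": 0, "rz": 0, "gripper": 0},
  {"x": 0.0, "y": -0.2, "z": 1.5, "rx": 0, "ry": 0, "rz": 0, "gripper": 0},
  {"x": 0.0, "y": -0.3, "z": 3.3, "rx": 0, "ry": 0, "rz": 0, "gripper": 0},
  {"x": 0.1, "y": -1.2, "z": 4.2, "rx": 0, "ry": 0, "rz": 0, "gripper": 0},
])

```text
t: 7.05
tcp_pos: [0.6042, -0.1475, 0.2675]
eef_rot: [[-0.114, 0.994, 0.002], [0.994, 0.114, 0.003], [0.002, 0.003, -1.0]]
wrist_force: [0.4, -0.3, 1.0]
width: 0.0
```

Run:
```python
from h import *
st(); go((-.075,0,.26)); go((-.075,0,.205))
```

```text
t 7.05 W [ 0.6042 -0.1475  0.2675] T [-0.0108 -0.      0.2675] yaw_y 6.5 zax [ 0.002  0.003 -1.   ] F tester [-0.4 -0.3  1. ] w 0.0
(-0.075, 0, 0.26) [ 0.28 -2.55 -0.3 ]
(-0.075, 0, 0.205) [ 0.28 -2.55 -2.5 ]
```

send_rows([
  {"x": 0.15, "y": -1.4, "z": 0, "rx": 0, "ry": 0, "rz": 0, "gripper": 0},
  {"x": 0.28, "y": -2.6, "z": -0.2, "rx": 0, "ry": 0, "rz": 0, "gripper": 0},
  {"x": 0.28, "y": -2.6, "z": -1.4, "rx": 0, "ry": 0, "rz": 0, "gripper": 0},
  {"x": 0.28, "y": -2.6, "z": -2.5, "rx": 0, "ry": 0, "rz": 0, "gripper": 0},
  {"x": 0.28, "y": -2.4, "z": -2.6, "rx": 0, "ry": 0, "rz": 0, "gripper": 0},
])

```text
t: 7.55
tcp_pos: [0.6081, -0.2086, 0.1924]
eef_rot: [[-0.109, 0.994, -0.011], [0.994, 0.11, 0.006], [0.008, -0.01, -1.0]]
wrist_force: [-1.5, 1.1, -0.9]
width: 0.0002
```

Run:
```python
from h import *
st(); side("scene","s6"); go((.0,0,.208)); go((.03,0,.205))
```

```text
t 7.55 W [ 0.6081 -0.2086  0.1924] T [-0.0719  0.0029  0.1924] yaw_y 6.3 zax [-0.011  0.006 -1.   ] F tester [ 1.2  1.3 -0.9] w 0.0002
(0.0, 0, 0.208) [-0.24  2.83  0.53]
(0.03, 0, 0.205) [-0.37  4.02  0.41]
```

View pics/s6_side.png

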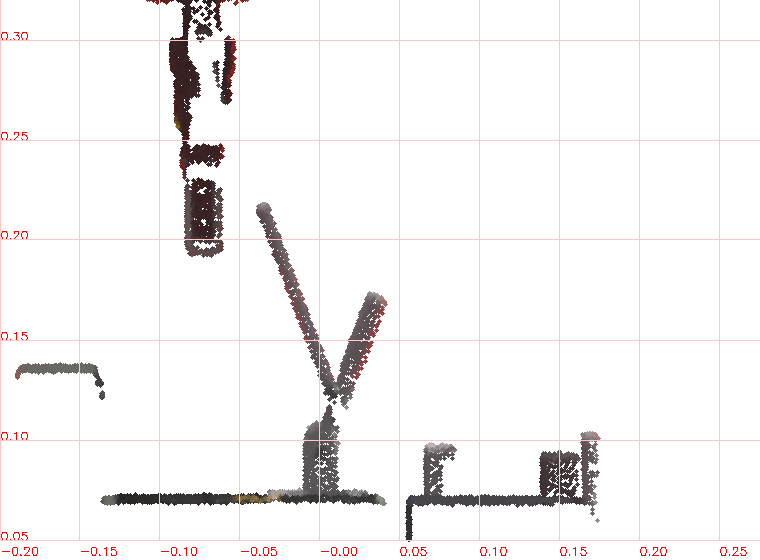

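send_rows([
  {"x": -0.05, "y": 0.7, "z": 0, "rx": 0, "ry": 0, "rz": 0, "gripper": 0},
  {"x": -0.1, "y": 1.2, "z": 0, "rx": 0, "ry": 0, "rz": 0, "gripper": 0},
  {"x": -0.18, "y": 1.8, "z": 0, "rx": 0, "ry": 0, "rz": 0, "gripper": 0},
  {"x": -0.24, "y": 2.4, "z": 0, "rx": 0, "ry": 0, "rz": 0, "gripper": 0},
  {"x": -0.3, "y": 3.0, "z": 0, "rx": 0, "ry": 0, "rz": 0, "gripper": 0},
])

```text
t: 8.1
tcp_pos: [0.604, -0.1334, 0.2]
eef_rot: [[-0.111, 0.994, 0.002], [0.994, 0.111, -0.0], [-0.0, 0.002, -1.0]]
wrist_force: [0.3, -0.9, 0.2]
width: -0.0003
```

Run:
```python
from h import *
st(); side("scene","s7"); go((.045,0,.2))
```

```text
t 8.1 W [ 0.604  -0.1334  0.2   ] T [ 0.0033 -0.0014  0.2   ] yaw_y 6.4 zax [ 0.002 -0.    -1.   ] F tester [-0.9 -0.1  0.2] w -0.0003
(0.045, 0, 0.2) [-0.23  1.55  0.01]
```

View pics/s7_side.png

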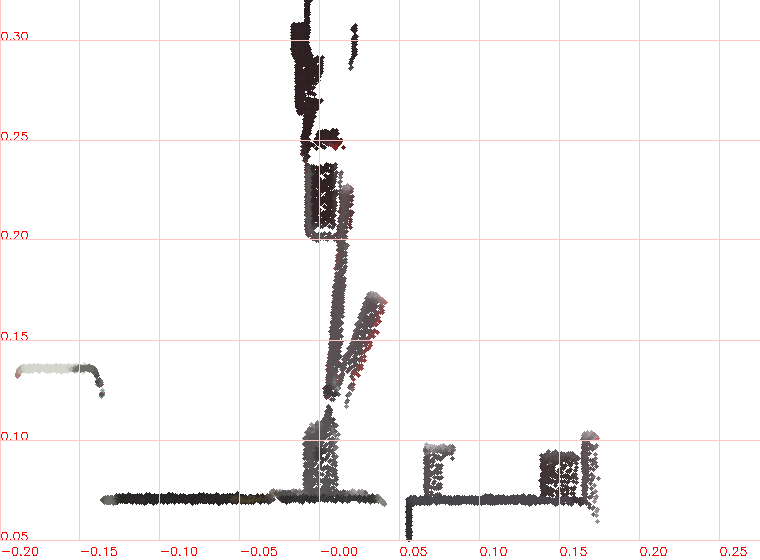

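Working as predicted; continue pushing until the loop falls.

send_rows([
  {"x": -0.06, "y": 0.5, "z": 0, "rx": 0, "ry": 0, "rz": 0, "gripper": 0},
  {"x": -0.11, "y": 1.0, "z": 0, "rx": 0, "ry": 0, "rz": 0, "gripper": 0},
  {"x": -0.17, "y": 1.5, "z": 0, "rx": 0, "ry": 0, "rz": 0, "gripper": 0},
  {"x": -0.2, "y": 1.7, "z": 0, "rx": 0, "ry": 0, "rz": 0, "gripper": 0},
  {"x": -0.2, "y": 1.7, "z": 0.2, "rx": 0, "ry": 0, "rz": 0, "gripper": 0},
])

```text
t: 8.65
tcp_pos: [0.5982, -0.0916, 0.2031]
eef_rot: [[-0.112, 0.994, -0.002], [0.994, 0.112, 0.0], [0.001, -0.002, -1.0]]
wrist_force: [0.4, -0.4, 0.4]
width: 0.0001
```

Run:
```python
from h import *
st(); side("scene","s8")
```

```text
t 8.65 W [ 0.5982 -0.0916  0.2031] T [ 0.0454 -0.0003  0.2031] yaw_y 6.4 zax [-0.002  0.    -1.   ] F tester [-0.5 -0.4  0.4] w 0.0001
```

View pics/s8_side.png

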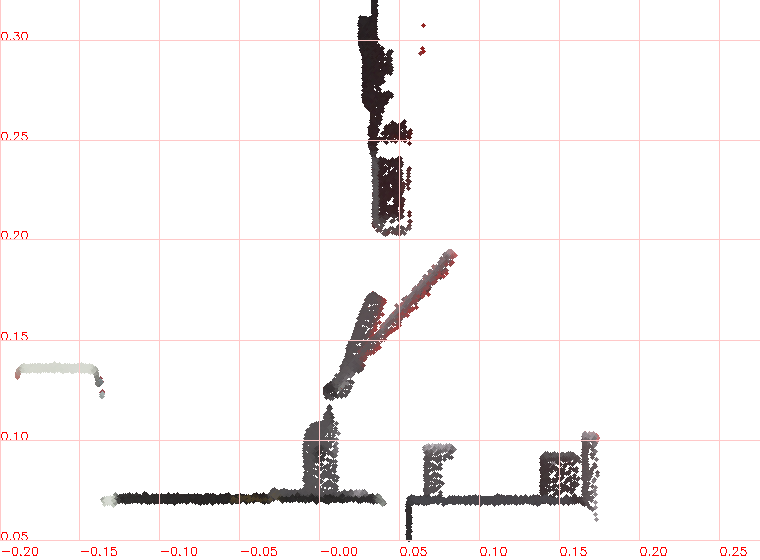

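View pics/s8.png

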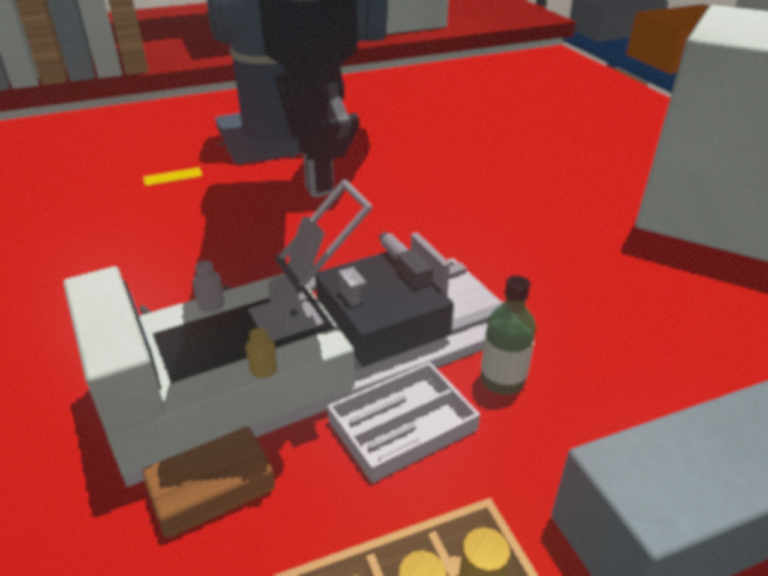

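send_rows([
  {"x": 0, "y": 0, "z": 0.6, "rx": 0, "ry": 0, "rz": 0, "gripper": 0},
  {"x": 0, "y": 0, "z": 1.2, "rx": 0, "ry": 0, "rz": 0, "gripper": 0},
  {"x": -0.05, "y": 0.6, "z": 1.2, "rx": 0, "ry": 0, "rz": 0, "gripper": 0},
  {"x": -0.1, "y": 1.0, "z": 1.2, "rx": 0, "ry": 0, "rz": 0, "gripper": 0},
])

```text
t: 9.1
tcp_pos: [0.5966, -0.0669, 0.2342]
eef_rot: [[-0.11, 0.994, 0.001], [0.994, 0.11, 0.0], [0.0, 0.001, -1.0]]
wrist_force: [-0.9, 0.1, -0.6]
width: 0.0
```

Run:
```python
from h import *
st(); side("scene","s9"); go((.065,0,.155))
```

```text
t 9.1 W [ 0.5966 -0.0669  0.2342] T [ 0.0702 -0.0014  0.2342] yaw_y 6.3 zax [ 0.001  0.    -1.   ] F tester [ 0.2  0.8 -0.6] w 0.0
(0.065, 0, 0.155) [-0.01 -0.29 -3.14]
```

View pics/s9_side.png

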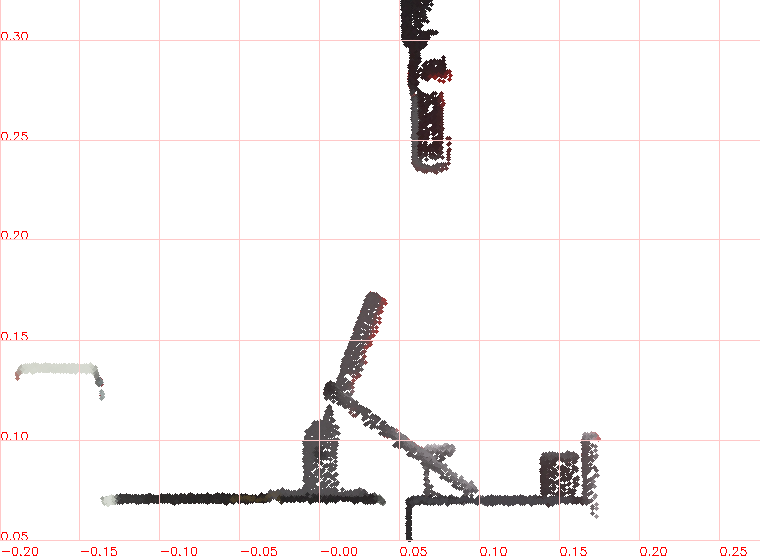

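View pics/s9.png

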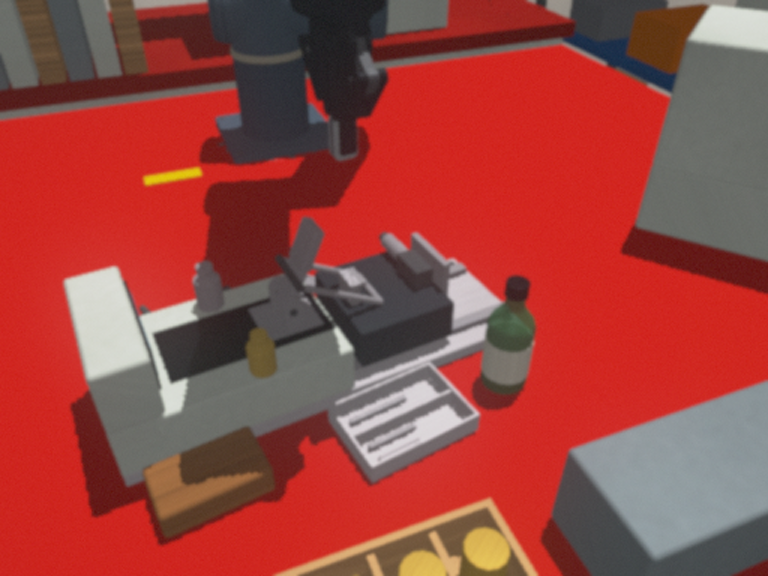

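send_rows([
  {"x": 0, "y": 0, "z": -1.6, "rx": 0, "ry": 0, "rz": 0, "gripper": 0},
  {"x": 0, "y": -0.1, "z": -2.8, "rx": 0, "ry": 0, "rz": 0, "gripper": 0},
  {"x": 0.0, "y": -0.4, "z": -2.8, "rx": 0, "ry": 0, "rz": 0, "gripper": 0},
  {"x": 0.05, "y": -0.9, "z": -2.8, "rx": 0, "ry": 0, "rz": 0, "gripper": 0},
  {"x": 0.08, "y": -1.3, "z": -2.8, "rx": 0, "ry": 0, "rz": 0, "gripper": 0},
])

```text
t: 9.65
tcp_pos: [0.5987, -0.1003, 0.1659]
eef_rot: [[-0.111, 0.994, 0.002], [0.994, 0.111, 0.001], [0.001, 0.002, -1.0]]
wrist_force: [-1.7, 4.4, 2.9]
width: 0.0001
```

Run:
```python
from h import *
st(); side("scene","s10"); go((.0175,0,.162)); go((-.0213,0,.154))
```

```text
t 9.65 W [ 0.5987 -0.1003  0.1659] T [0.0368 0.0002 0.1659] yaw_y 6.4 zax [ 0.002  0.001 -1.   ] F tester [4.5 1.2 2.9] w 0.0001
(0.0175, 0, 0.162) [ 0.07 -0.68 -0.18]
(-0.0213, 0, 0.154) [ 0.24 -2.22 -0.5 ]
```

View pics/s10_side.png

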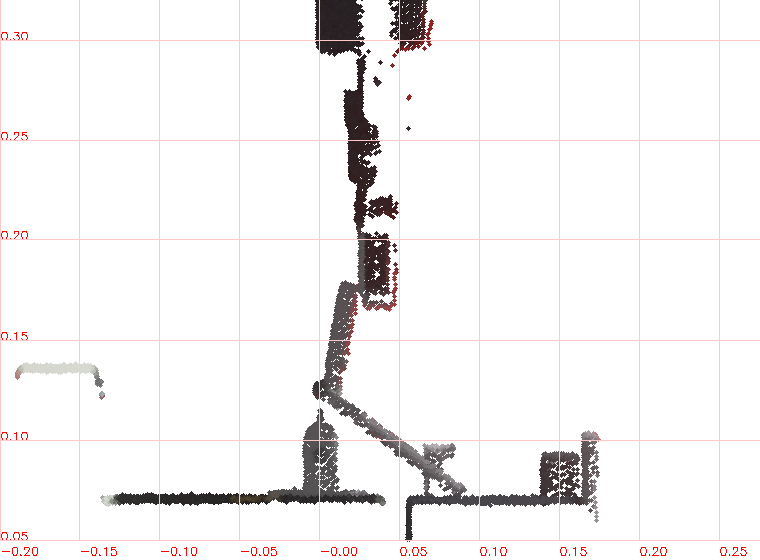

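send_rows([
  {"x": 0.03, "y": -0.35, "z": -0.2, "rx": 0, "ry": 0, "rz": 0, "gripper": 0},
  {"x": 0.07, "y": -0.7, "z": -0.25, "rx": 0, "ry": 0, "rz": 0, "gripper": 0},
  {"x": 0.11, "y": -1.05, "z": -0.3, "rx": 0, "ry": 0, "rz": 0, "gripper": 0},
  {"x": 0.15, "y": -1.4, "z": -0.35, "rx": 0, "ry": 0, "rz": 0, "gripper": 0},
])

```text
t: 10.1
tcp_pos: [0.603, -0.1343, 0.1569]
eef_rot: [[-0.111, 0.994, 0.003], [0.994, 0.111, 0.003], [0.003, 0.003, -1.0]]
wrist_force: [-1.4, 6.2, 5.4]
width: 0.0002
```

Run:
```python
from h import *
st(); side("scene","s11"); go((-.0213,0,.154)); go((-.047,0,.131))
```

```text
t 10.1 W [ 0.603  -0.1343  0.1569] T [ 0.0025 -0.0003  0.1569] yaw_y 6.4 zax [ 0.003  0.003 -1.   ] F tester [6.3 0.7 5.4] w 0.0002
(-0.0213, 0, 0.154) [ 0.09 -0.88 -0.1 ]
(-0.047, 0, 0.131) [ 0.2  -1.9  -1.02]
```

View pics/s11_side.png

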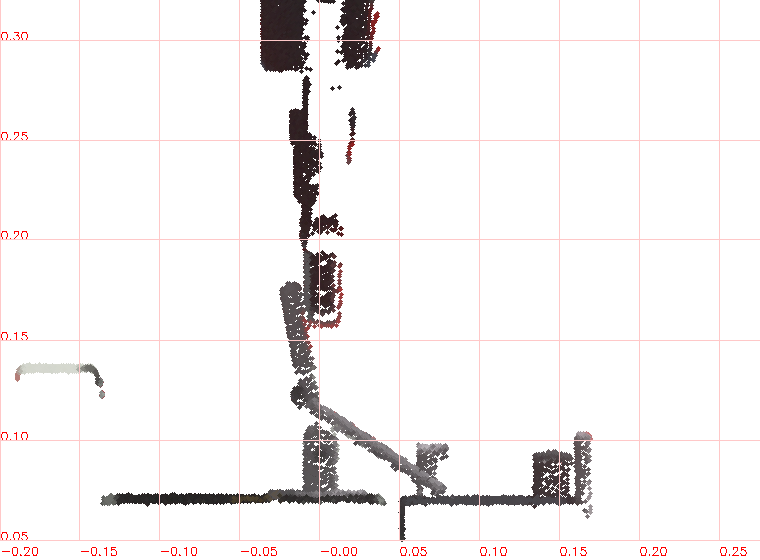

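send_rows([
  {"x": 0.05, "y": -0.45, "z": 0.0, "rx": 0, "ry": 0, "rz": 0, "gripper": 0},
  {"x": 0.1, "y": -0.9, "z": -0.15, "rx": 0, "ry": 0, "rz": 0, "gripper": 0},
  {"x": 0.13, "y": -1.25, "z": -0.35, "rx": 0, "ry": 0, "rz": 0, "gripper": 0},
  {"x": 0.17, "y": -1.6, "z": -0.65, "rx": 0, "ry": 0, "rz": 0, "gripper": 0},
  {"x": 0.2, "y": -1.9, "z": -1.0, "rx": 0, "ry": 0, "rz": 0, "gripper": 0},
])

```text
t: 10.65
tcp_pos: [0.6075, -0.1833, 0.1299]
eef_rot: [[-0.111, 0.994, 0.001], [0.994, 0.111, 0.0], [-0.0, 0.001, -1.0]]
wrist_force: [-0.3, 3.1, 1.3]
width: -0.0004
```

Run:
```python
from h import *
st(); side("scene","s12"); go((-.0585,0,.098)); go((-.055,0,.112))
```

```text
t 10.65 W [ 0.6075 -0.1833  0.1299] T [-0.0468  0.0007  0.1299] yaw_y 6.4 zax [ 0.001  0.    -1.   ] F tester [ 3.1 -0.1  1.3] w -0.0004
(-0.0585, 0, 0.098) [ 0.1  -0.4  -1.19]
(-0.055, 0, 0.112) [ 0.09 -0.26 -0.63]
```

View pics/s12_side.png

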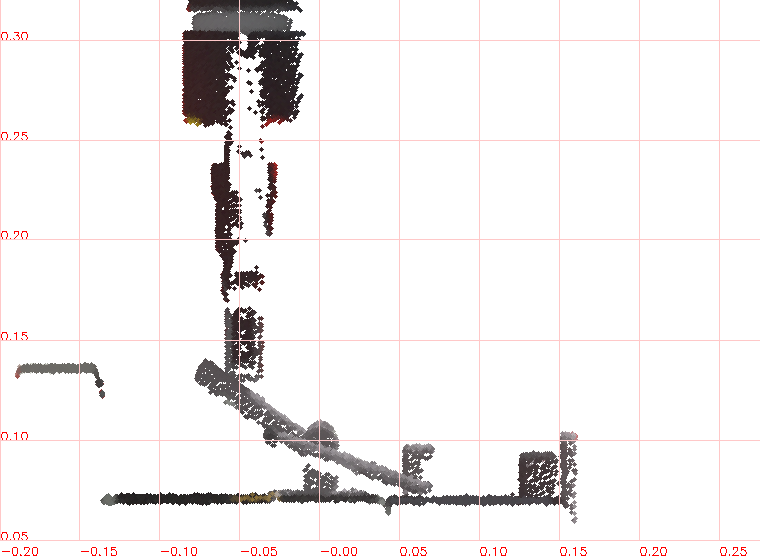

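send_rows([
  {"x": 0.05, "y": -0.2, "z": -0.35, "rx": 0, "ry": 0, "rz": 0, "gripper": 0},
  {"x": 0.08, "y": -0.35, "z": -0.7, "rx": 0, "ry": 0, "rz": 0, "gripper": 0},
  {"x": 0.1, "y": -0.45, "z": -1.0, "rx": 0, "ry": 0, "rz": 0, "gripper": 0},
  {"x": 0.1, "y": -0.45, "z": -1.25, "rx": 0, "ry": 0, "rz": 0, "gripper": 0},
  {"x": 0.1, "y": -0.45, "z": -1.3, "rx": 0, "ry": 0, "rz": 0, "gripper": 0},
])

```text
t: 11.2
tcp_pos: [0.6099, -0.195, 0.098]
eef_rot: [[-0.11, 0.994, 0.001], [0.994, 0.11, -0.002], [-0.002, 0.001, -1.0]]
wrist_force: [-1.3, -1.7, 8.3]
width: -0.0003
```

Run:
```python
from h import *
st(); side("scene","s13")
```

```text
t 11.2 W [ 0.6099 -0.195   0.098 ] T [-0.0586 -0.0004  0.098 ] yaw_y 6.3 zax [ 0.001 -0.002 -1.   ] F tester [-1.6  1.5  8.3] w -0.0003
```

View pics/s13_side.png

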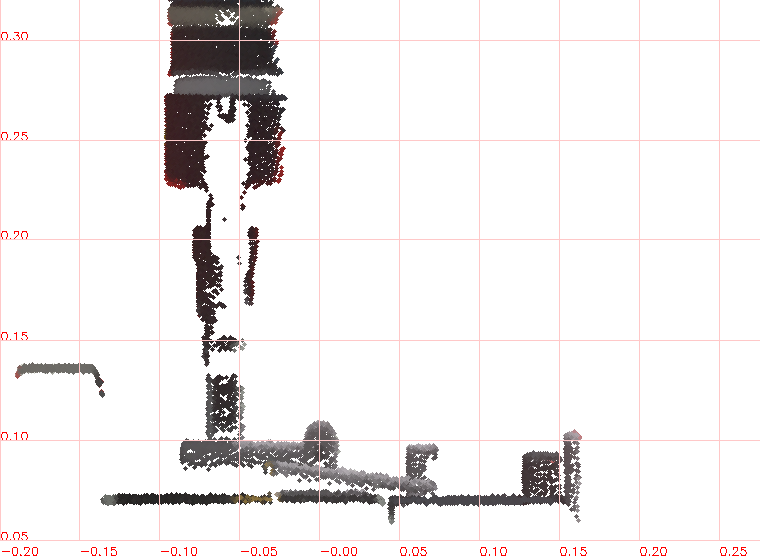

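send_rows([
  {"x": 0, "y": 0, "z": -0.1, "rx": 0, "ry": 0, "rz": 0, "gripper": 0},
  {"x": 0, "y": 0, "z": -0.2, "rx": 0, "ry": 0, "rz": 0, "gripper": 0},
  {"x": 0, "y": 0, "z": -0.2, "rx": 0, "ry": 0, "rz": 0, "gripper": 0},
])

```text
t: 11.55
tcp_pos: [0.6101, -0.1949, 0.0979]
eef_rot: [[-0.11, 0.994, 0.003], [0.994, 0.11, -0.004], [-0.004, 0.003, -1.0]]
wrist_force: [-5.9, 0.3, 17.1]
width: -0.0003
```

send_rows([
  {"x": 0, "y": 0, "z": 0.4, "rx": 0, "ry": 0, "rz": 0, "gripper": 0},
  {"x": 0, "y": 0, "z": 1.6, "rx": 0, "ry": 0, "rz": 0, "gripper": 0},
  {"x": 0, "y": 0, "z": 3.4, "rx": 0, "ry": 0, "rz": 0, "gripper": 0},
  {"x": 0, "y": 0, "z": 5.2, "rx": 0, "ry": 0, "rz": 0, "gripper": 0},
  {"x": 0, "y": 0, "z": 6.0, "rx": 0, "ry": 0, "rz": 0, "gripper": 0},
])

```text
t: 12.05
tcp_pos: [0.6112, -0.1944, 0.2475]
eef_rot: [[-0.111, 0.994, 0.007], [0.994, 0.111, -0.003], [-0.004, 0.006, -1.0]]
wrist_force: [-0.7, 0.8, 0.6]
width: 0.0002
```

send_rows([
  {"x": -1.5, "y": 0, "z": 0, "rx": 0, "ry": 0, "rz": 0, "gripper": 0},
  {"x": -3.0, "y": 0, "z": 0, "rx": 0, "ry": 0, "rz": 0, "gripper": 0},
  {"x": -4.5, "y": 0, "z": 0, "rx": 0, "ry": 0, "rz": 0, "gripper": 0},
  {"x": -5, "y": 0, "z": 0, "rx": 0, "ry": 0, "rz": 0, "gripper": 0},
  {"x": -5, "y": 0, "z": 0, "rx": 0, "ry": 0, "rz": 0, "gripper": 0},
])

```text
t: 12.55
tcp_pos: [0.4833, -0.1938, 0.2425]
eef_rot: [[-0.11, 0.994, -0.0], [0.994, 0.11, -0.0], [-0.0, -0.0, -1.0]]
wrist_force: [-0.2, -0.3, 0.1]
width: -0.0001
```

Run:
```python
from h import *
st(); side("scene","s14"); side("top","t14")
for n,a in(("scene","s14"),("top","t14")):
    for b in(n+"0",a):
        z=np.load(f"pics/{b}.npz"); Q=T(pts(n,z["d"])); hsv=cv2.cvtColor(z["im"],cv2.COLOR_RGB2HSV)
        k=(abs(Q[...,1])<.034)&(Q[...,2]>.097)&(Q[...,2]<.106)&(Q[...,0]>.14)&(Q[...,0]<.25); print(b,"plate x max",np.percentile(Q[k][:,0],98).round(4))
        k=(abs(Q[...,1])<.016)&(Q[...,2]>.094)&(Q[...,2]<.106)&(Q[...,0]>-.09)&(Q[...,0]<-.03)
        if k.sum()>30: print("  lever top z vs x",np.polyfit(Q[k][:,0],Q[k][:,2],1).round(4),k.sum())
        for s,sg in(("A",1),("B",-1)):
            k=(Q[...,1]*sg>.04)&(Q[...,1]*sg<.075)&(Q[...,2]>.08)&(Q[...,2]<.125)&(Q[...,0]>-.12)&(Q[...,0]<.03)
            if k.sum()>5: print("  weight",s,Q[k].mean(0).round(3),k.sum())
```

```text
t 12.55 W [ 0.4833 -0.1938  0.2425] T [-0.0433  0.1253  0.2425] yaw_y 6.3 zax [-0. -0. -1.] F tester [-0.3  0.3  0.1] w -0.0001
scene0 plate x max 0.222
  weight A [-0.064  0.051  0.101] 347
  weight B [-0.048 -0.065  0.099] 443
s14 plate x max 0.162
  lever top z vs x [-0.0111  0.0967] 571
  weight A [-0.063  0.051  0.102] 448
  weight B [-0.048 -0.065  0.099] 441
top0 plate x max 0.2222
  weight A [-0.058  0.059  0.107] 212
  weight B [-0.044 -0.057  0.102] 171
t14 plate x max 0.1622
  lever top z vs x [-0.0112  0.0967] 450
  weight A [-0.058  0.059  0.107] 210
  weight B [-0.044 -0.057  0.102] 173
```

View pics/s14.png

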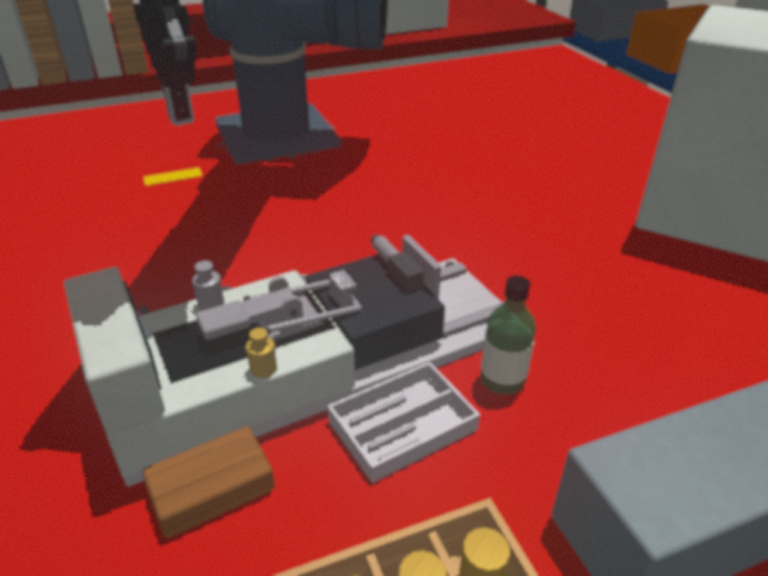

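View pics/t14.png

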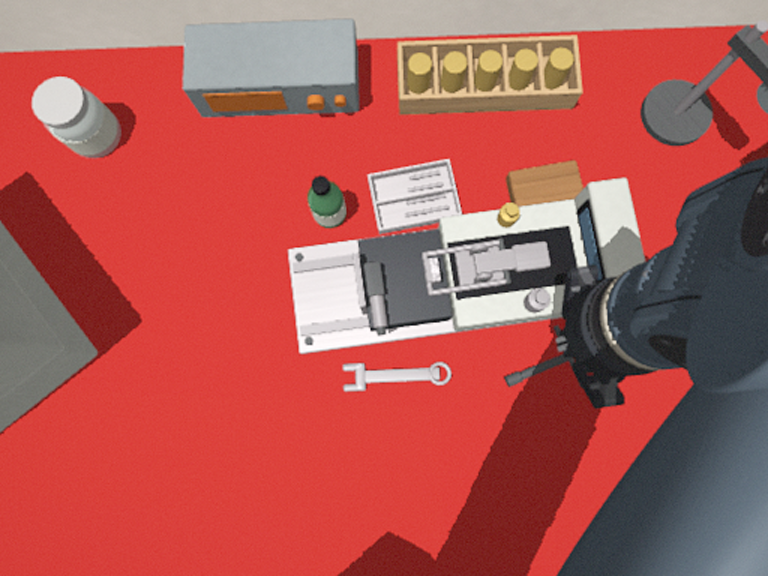

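View pics/s14_side.png

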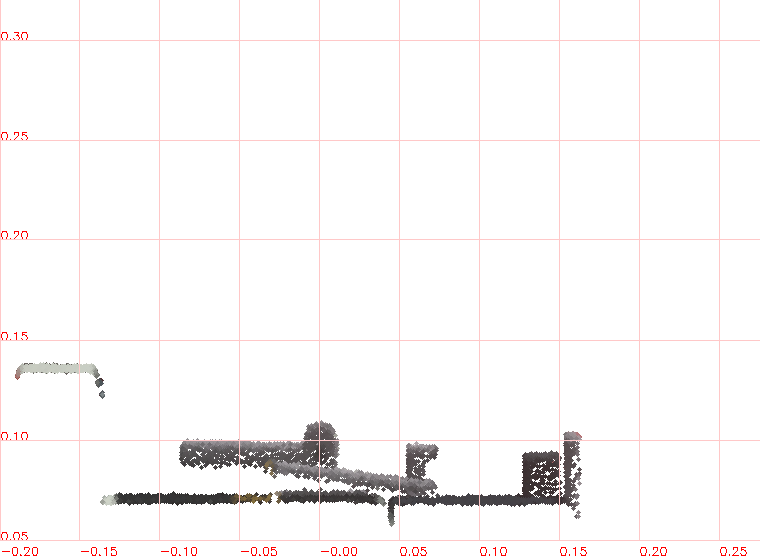

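```bash
python3 -c "
from h import *
st(); print(close_job())"
```

```text
t 12.65 W [ 0.4851 -0.194   0.2423] T [-0.0437  0.1235  0.2423] yaw_y 6.3 zax [ 0.001 -0.    -1.   ] F tester [-0.1 -0.2  0.9] w 0.0
the job is handed in; nothing more can be done
None
```

The tester is latched for a run, and the job was handed in at about 12.7 s. I pushed the carriage in against the head, swung the lever fully forward, and tipped the loop so it dropped past the keeper's lip. I then pushed the lever back over centre and pressed it flat with about 17 N. The largest wrist force I read was about 24 N, at the carriage stop.

**Latch:** with the arm clear, the push plate was at tester x = 0.162, so the carriage stands at about 0.004. Both cameras agreed. The lever is within about 0.01 rad of level, and the loop's bar is under the keeper's lip.

**Things around it:** both weights measured unmoved to about 1 mm. The bottle, tray, case and spanner look unchanged in the pictures. The chuck key was partly hidden by the arm in the last top view, so I could not check it fully, but nothing came near it.

**Failed check:** one carriage measurement, the deck edge found by colour, was confused by the head deck. I used the keeper and push plate positions instead.

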